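# Line up the flasks for the hot plate

## Robot

A 6-joint arm with a two-finger parallel gripper is mounted at the origin on the work surface. World frame = base frame: x ahead of the robot, y to its left, z up, the work surface at z = 0. Lengths are in m, angles in rad, forces in N, time in s.
With the tool pointing down it reaches from about 0.25 to 0.775 m from the base axis. Payload 4 kg.
Tool frame: the origin (TCP) lies midway between the tips of the shut fingers; the grasp point (between the pads) lies 19 mm behind it; z points along the fingers, x is the direction in which the jaws open and shut, and the axes are right-handed (so a half turn about z gives the same grasp; the last joint's range is limited). The gripper opens to 94 mm and grips with 3 to 60 N. Pads are 16 mm wide; open, the fingers measure 119 mm over their backs; the gripper's body (75 mm by 177 mm) begins 78 mm behind the grasp point.
Start: joints at [-1.418, 0.087, 1.371, -0, 1.684, -0.103], TCP at [0.139, -0.532, 0.178] pointing down, gripper open.
Joint ranges: [-3.1, 3.1], [-0.76, 2.03], [0.27, 2.55], [-1.08, 4.22], [0.17, 2.65], [-2.57, 2.57]. Speed limits (rad/s): [2.79, 2.79, 3.14, 3.14, 3.14, 3.14].

## Interface

Orientations are given as [roll, pitch, yaw] about the fixed x, y, z axes, in that order (R = Rz(yaw) Ry(pitch) Rx(roll)).
In Python, from bench import robot gives the robot as it stands.
- The arm moves only by the shell command python3 -m handwheel 'ROWS'. ROWS is a JSON object of lists of equal length, an entry for each row: "delta_pos": the shift along the tool's x, y, z in mm, a list of three; "rotation": the turn, a rotation vector about the tool's x, y, z in rad, a list of three; "claw": the closure, from -1 (fully open) to 1 (shut). In form: {"delta_pos": [[tx, ty, tz], ...], "rotation": [[wx, wy, wz], ...], "claw": [claw, ...]}. A call has exactly 8 rows; each row shifts and turns the commanded pose from where the row before left it, along the tool's axes as they then stand; what a row does not reach is not made up. A row lasts 1/8 s, in which the tool goes at most 62.5 mm and 10.7 degrees, less where a joint would pass 70% of its speed; a pose out of reach is approached as far as the arm can. A call with a gripper value outside its range is refused whole. The fingers move at their own pace and stop on an object; the grip force is fixed at half the most. Time passes only in rows, so rows that do not move let the fingers close, or fill a call up. It gives the time, the measured TCP pose, the force and the opening at its end, in the units of the state.
- robot.get_obs(): the state, without advancing time (a new reading comes with each control period).
- robot.snapshot(name): name is "side" or "top" or "wrist"; returns a dict with "color" (420x560x3 uint8, red, green, blue), "intrinsics" (3x3 intrinsics, pixels), "eye" and "rotation" of the camera in the world. Camera axes: x right, y down, z forward; pixel columns grow to the right and rows downward; lengths in m; the calibration is good to about 2 mm. The wrist camera is an equidistant fisheye: a pixel r from the principal point sees the ray r / f radians off the axis. A picture is of the moment at which its call begins. There is no depth.
- robot.close_job(): hands the job in, once; it reports no verdict.
The state is a dict: "time": time; "joint_positions": joint angles; "qvel": joint speeds; "joint_torque": joint torques, N m; "tool_pos": TCP position; "ee_rot": TCP orientation; "wrist_force": force on the tool from outside, world axes, zero at the start; "wrist_torque": the same for the moment, N m; "width": finger opening in m.
Only numpy, scipy, OpenCV 4.12 (cv2) and the standard library are available. Lean on these libraries where they do the work, as an engineer would, in place of code of your own. Each camera call takes 0.05 s, during which the arm holds its last target.

## Task

Line up the four stoppered flasks in order of size on the wooden board, one standing upright in the middle of each round cork pad, with the largest on the pad nearest the hot plate and the smallest on the pad farthest from it. Keep every flask upright all the while; none may be tipped over.

Things in the scene. Friction and masses are not known exactly. Their poses are not given: they have to be found in the camera images.
- flask_a_center (a point): the smallest of four white plastic conical flasks, each closed by a brown stopper that does not come out; 86 mm tall with the stopper, flat round base 46 mm across, cone up to 40 mm above the base, then a straight neck 20 mm in diameter from 40 to 71 mm above the base, then the slightly narrower stopper; best gripped by the neck about 62 mm above the base. The point is on the flask's axis half-way up, 43 mm above its base; z up along the axis.
- flask_b_center (a point): the second smallest of four white plastic conical flasks, each closed by a brown stopper that does not come out; 100 mm tall with the stopper, flat round base 58 mm across, cone up to 54 mm above the base, then a straight neck 24 mm in diameter from 54 to 85 mm above the base, then the slightly narrower stopper; best gripped by the neck about 76 mm above the base. The point is on the flask's axis half-way up, 50 mm above its base; z up along the axis.
- flask_c_center (a point): the second largest of four white plastic conical flasks, each closed by a brown stopper that does not come out; 120 mm tall with the stopper, flat round base 70 mm across, cone up to 72 mm above the base, then a straight neck 28 mm in diameter from 72 to 105 mm above the base, then the slightly narrower stopper; best gripped by the neck about 94 mm above the base. The point is on the flask's axis half-way up, 60 mm above its base; z up along the axis.
- flask_d_center (a point): the largest of four white plastic conical flasks, each closed by a brown stopper that does not come out; 146 mm tall with the stopper, flat round base 86 mm across, cone up to 96 mm above the base, then a straight neck 32 mm in diameter from 96 to 131 mm above the base, then the slightly narrower stopper; best gripped by the neck about 118 mm above the base. The point is on the flask's axis half-way up, 73 mm above its base; z up along the axis.
- pad_1: one of four equal round cork pads, 70 mm across and 3 mm thick, fixed in a straight row 100 mm apart on a dark wooden board (420 x 110 x 15 mm, with a 26 mm high rail along its far edge, 55 mm beyond the row's line); the end pad on the left as the robot sees it (+y end). Origin: centre of its underside, so its top is 3 mm above the origin (18 mm above the bench); y runs along the row towards pad_1, x across the row away from the robot, z up. Fixed.
- pad_2: one of four equal round cork pads, 70 mm across and 3 mm thick, fixed in a straight row 100 mm apart on a dark wooden board (420 x 110 x 15 mm, with a 26 mm high rail along its far edge, 55 mm beyond the row's line); next after pad_1. Origin: centre of its underside, so its top is 3 mm above the origin (18 mm above the bench); y runs along the row towards pad_1, x across the row away from the robot, z up. Fixed.
- pad_3: one of four equal round cork pads, 70 mm across and 3 mm thick, fixed in a straight row 100 mm apart on a dark wooden board (420 x 110 x 15 mm, with a 26 mm high rail along its far edge, 55 mm beyond the row's line); next after pad_2. Origin: centre of its underside, so its top is 3 mm above the origin (18 mm above the bench); y runs along the row towards pad_1, x across the row away from the robot, z up. Fixed.
- pad_4: one of four equal round cork pads, 70 mm across and 3 mm thick, fixed in a straight row 100 mm apart on a dark wooden board (420 x 110 x 15 mm, with a 26 mm high rail along its far edge, 55 mm beyond the row's line); the end pad on the right as the robot sees it (-y end). Origin: centre of its underside, so its top is 3 mm above the origin (18 mm above the bench); y runs along the row towards pad_1, x across the row away from the robot, z up. Fixed.
- hotplate: white laboratory hot plate with a round white ceramic top with a grey disc on it and two black knobs, 230 x 170 mm and 86 mm high; it stands beyond one end of the row, at the left (+y) or at the right (-y); a grey balance with a square steel pan stands beyond the other end. Fixed. Origin: centre of its underside, on the bench.
Not all that is in view belongs to the job. Leave any blue or orange look-alike of the part that bears flask_b_center alone.

How it is judged:
By the outcome, as a careful person would: the job done as asked, in the order asked, and still so for the second after the job is handed in, with the robot touching nothing.
It also fails if it takes over 115 s, if anything falls off the work surface, if the arm or the gripper's body presses on something with over 40 N, if the wrist force passes 120 N, or if a joint passes its speed limit or range.

## Working session

There is one attempt and no reset: what is moved stays moved. The work goes in short steps, Python scripts to look and compute and a shell command to move; the robot and the scene stay as the last step left them, time stands still between calls to the robot, and variables do not carry over. Pictures are saved under pics/ and viewed, and the job is handed in when it is done.

```bash
mkdir -p pics; ls
python3 - <<'E'
from bench import robot
import cv2,json
o=robot.get_obs();print(o)
for n in("side","top","wrist"):
    s=robot.snapshot(n);cv2.imwrite(f"pics/{n}0.png",s["color"][:,:,::-1]);print(n,s["intrinsics"],s["eye"],s["rotation"])
E
```

```text
pics
{'time': 0.0, 'joint_positions': array([-1.41813450e+00,  8.79595035e-02,  1.37222576e+00,  6.10172904e-06,
        1.68360153e+00, -1.03103997e-01]), 'qvel': array([-0.00048715, -0.00027786,  0.00131106,  0.00112054,  0.00193382,
        0.0011171 ]), 'joint_torque': array([-3.53256100e-04, -3.40182889e+01, -3.02429044e+01,  7.16509600e-02,
        3.30836372e-02, -1.64612447e-04]), 'tool_pos': array([ 0.13904615, -0.53151161,  0.17681625]), 'ee_rot': array([-3.14136080e+00,  2.18186023e-03, -1.31502957e+00]), 'wrist_force': array([ 0.28369461,  0.1147108 , -0.08419705]), 'wrist_torque': array([ 0.02848136,  0.00993845, -0.02239598]), 'width': 0.09393706963301021}
side [[437.90974826   0.         274.17427108]
 [  0.         437.90974826 206.1082818 ]
 [  0.           0.           1.        ]] [0.12090963 0.9177202  0.60891823] [-2.07403416 -0.00941636 -2.75421302]
top [[507.69303478   0.         272.93399657]
 [  0.         507.69303478 214.45522   ]
 [  0.           0.           1.        ]] [ 0.2855421  -0.00635826  1.58914121] [-3.02646920e+00 -8.93581543e-04 -1.56764175e+00]
wrist [[325.1922621    0.         279.13981361]
 [  0.         325.1922621  211.26354666]
 [  0.           0.           1.        ]] [ 0.20672127 -0.5139198   0.38345624] [ 2.89731104e+00  1.35276035e-03 -1.31399450e+00]
```

View pics/side0.png

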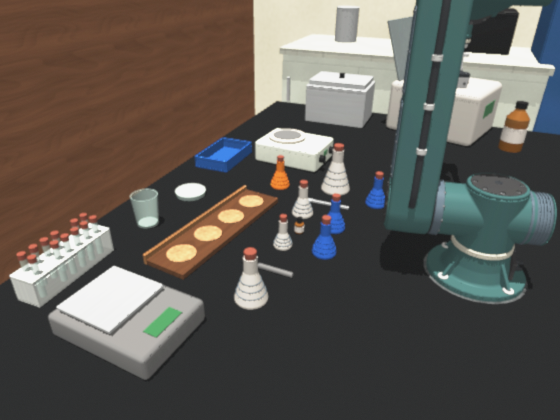

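View pics/top0.png

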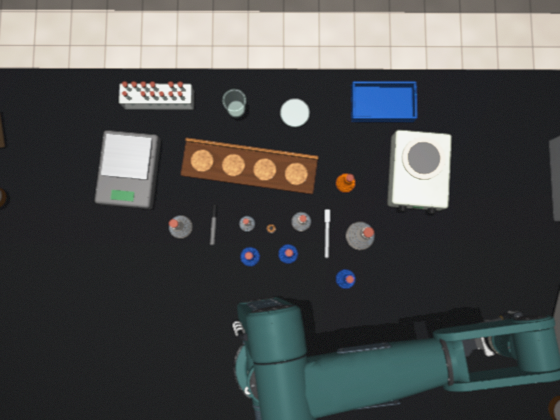

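View pics/wrist0.png

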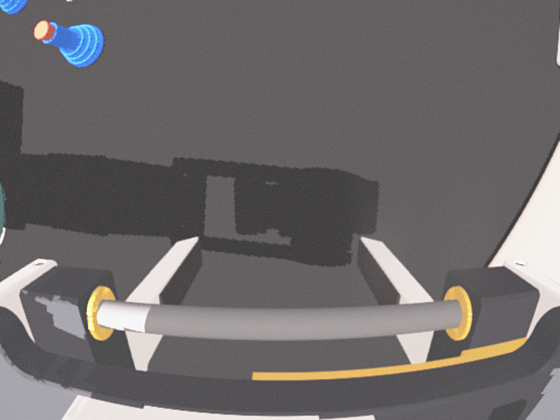

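```bash
cat > h.py <<'E'
import numpy as np,cv2
from scipy.spatial.transform import Rotation as Ro
from bench import robot
K={"side":np.array([[437.90974826,0,274.17427108],[0,437.90974826,206.1082818],[0,0,1]]),
"top":np.array([[507.69303478,0,272.93399657],[0,507.69303478,214.45522],[0,0,1]])}
E={"side":np.array([0.12090963,0.9177202,0.60891823]),"top":np.array([0.2855421,-0.00635826,1.58914121])}
R={"side":Ro.from_euler('xyz',[-2.07403416,-0.00941636,-2.75421302]).as_matrix(),"top":Ro.from_euler('xyz',[-3.02646920e+00,-8.93581543e-04,-1.56764175e+00]).as_matrix()}
def onz(c,u,v,z):
    d=R[c]@np.linalg.inv(K[c])@[u,v,1];return E[c]+d*(z-E[c][2])/d[2]
def proj(c,p):
    q=K[c]@(R[c].T@(np.array(p)-E[c]));return q[:2]/q[2]
def crop(im,x,y,w,h,s,name):
    cv2.imwrite("pics/"+name,cv2.resize(im[y:y+h,x:x+w],None,fx=s,fy=s,interpolation=cv2.INTER_CUBIC))
def wpix(s,p):
    Rw=Ro.from_euler('xyz',s["rotation"]).as_matrix();q=Rw.T@(np.array(p)-s["eye"])
    th=np.arctan2(np.hypot(q[0],q[1]),q[2]);f=s["intrinsics"][0,0];k=f*th/np.hypot(q[0],q[1])
    return s["intrinsics"][:2,2]+k*q[:2]
def wonz(s,u,v,z):
    Rw=Ro.from_euler('xyz',s["rotation"]).as_matrix();d=np.array([u,v])-s["intrinsics"][:2,2];r=np.hypot(*d);th=r/s["intrinsics"][0,0]
    q=Rw@np.array([d[0]/r*np.sin(th),d[1]/r*np.sin(th),np.cos(th)]);return s["eye"]+q*(z-s["eye"][2])/q[2]
E
python3 - <<'E'
from h import *
t=cv2.imread("pics/top0.png");s=cv2.imread("pics/side0.png")
crop(t,155,130,120,120,6,"t1.png");crop(t,260,130,130,120,6,"t2.png");crop(s,140,130,220,180,3.5,"s1.png")
E
```

```text
(no output)
```

View pics/t1.png

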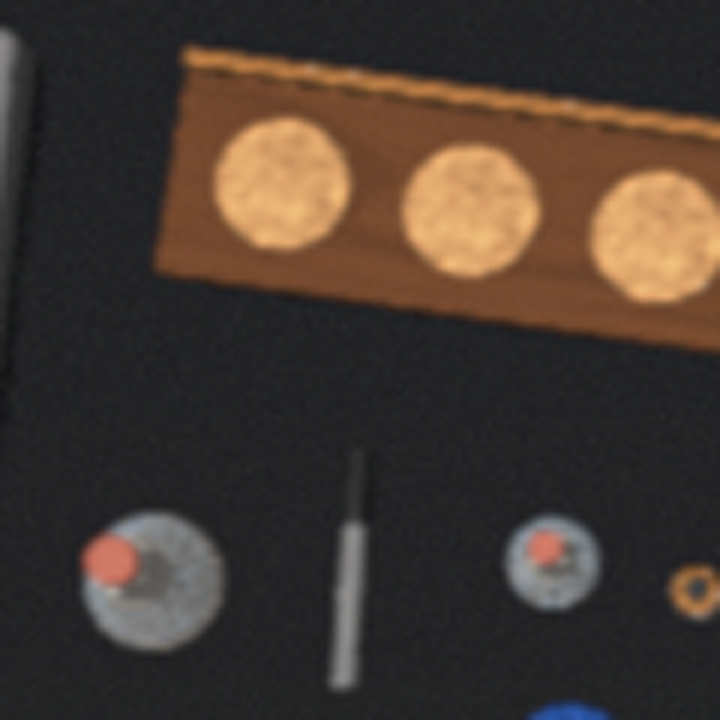

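View pics/t2.png

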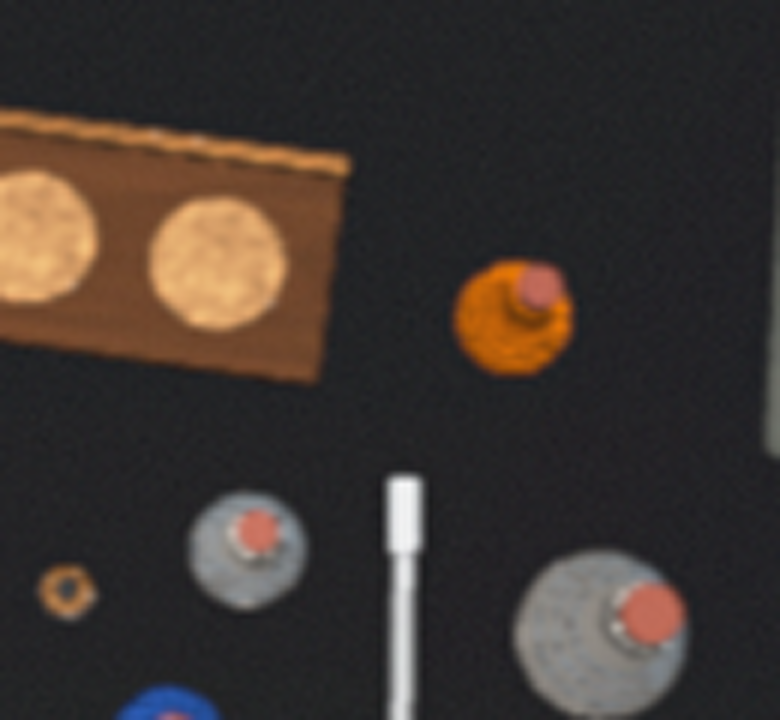

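View pics/s1.png

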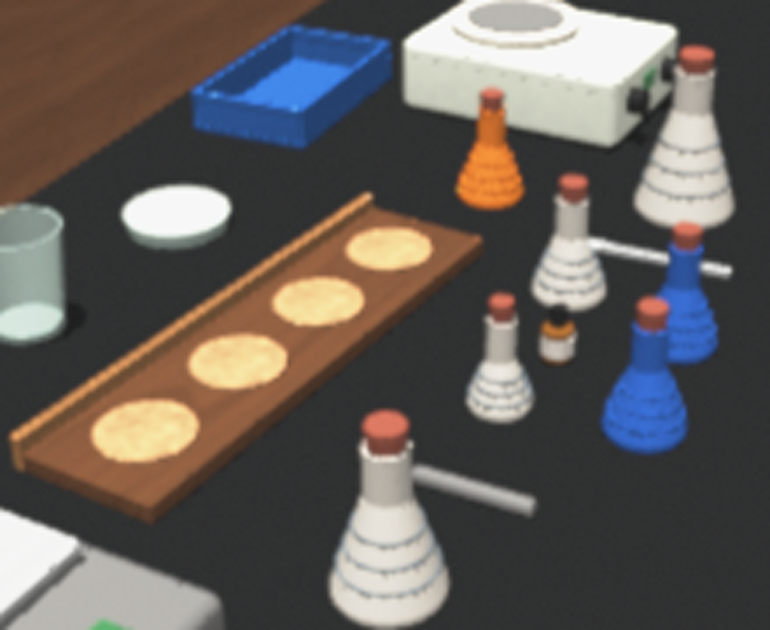

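Run:
```python
from h import *
def px(n,x,y,):
    ox={1:155,2:260}[n];return ((x+.5)/6-.5+ox,(y+.5)/6-.5+130)
for nm,n,b,s,h in [("a",1,(552,562),(545,548),.086),("b",2,(248,549),(258,532),.100),("c",1,(154,581),(110,560),.120),("d",2,(601,633),(652,613),.146)]:
    print(nm,onz("top",*px(n,*b),0.002),onz("top",*px(n,*s),h))
P=[onz("top",*px(n,*p),.018) for n,p in [(1,(282,184)),(1,(470,211)),(1,(657,237)),(2,(32,237)),(2,(218,263))]]
for p in P:print(p,proj("side",p))
print(np.linalg.norm(P[4]-P[0]),np.arctan2(*(P[0]-P[4])[:2]))
for u,v in[(145,431),(238,361),(318,301),(389,248)]: print(onz("side",u/3.5+140-.35,v/3.5+130-.35,.018))
for (u,v),h in[((502,299),.086),((574,181),.1),((386,423),.12),((697,53),.146)]: print(onz("side",u/3.5+140-.35,v/3.5+130-.35,h))
for nm,p in dict(orange=(346,183),blue1=(250,257),blue2=(289,254),blue3=(346,279),vial=(271,229),pen=(213,228),spat1=(327,210),spat2=(327,256)).items(): print(nm,onz("top",*p,.02))
for p in [(184,142),(317,157),(182,175),(313,192)]: print("board",onz("top",*p,.02))
o=robot.get_obs();print(o['time'])
```

```text
a [0.44100021 0.07547065 0.002     ] [0.43973725 0.07467517 0.086     ]
b [ 0.44839385 -0.09519675  0.002     ] [ 0.44675667 -0.0946554   0.1       ]
c [0.43034255 0.28351968 0.002     ] [0.42972147 0.28352821 0.12      ]
d [ 0.40490689 -0.27937671  0.002     ] [ 0.4036767  -0.27899788  0.146     ]
[0.63858339 0.21838048 0.018     ] [179.66516477 252.90580346]
[0.62446429 0.1193917  0.018     ] [206.31079673 233.24346806]
[0.61090471 0.02112418 0.018     ] [229.20393563 216.2043628 ]
[0.61091347 0.01850109 0.018     ] [229.65153726 215.7522935 ]
[ 0.59737762 -0.07905509  0.018     ] [249.60539574 200.9304255 ]
0.3002762644694547 0.13766057697124146
[0.63580613 0.21670588 0.018     ]
[0.62243595 0.11623585 0.018     ]
[0.60905495 0.01711162 0.018     ]
[ 0.59534271 -0.08271968  0.018     ]
[0.43885866 0.06909243 0.086     ]
[ 0.44494522 -0.09904089  0.1       ]
[0.4277585  0.27878075 0.12      ]
[ 0.40093917 -0.28501175  0.146     ]
orange [ 0.56698193 -0.23587619  0.02      ]
blue1 [0.33479488 0.06306278 0.02      ]
blue2 [ 0.34440061 -0.05711676  0.02      ]
blue3 [ 0.26846947 -0.23188252  0.02      ]
vial [ 0.42156914 -0.00133388  0.02      ]
pen [0.42409951 0.1785586  0.02      ]
spat1 [ 0.48151105 -0.17554703  0.02      ]
spat2 [ 0.33862342 -0.17424975  0.02      ]
board [0.69678014 0.27483881 0.02      ]
board [ 0.64979826 -0.14554469  0.02      ]
board [0.5907387  0.27864822 0.02      ]
board [ 0.53809847 -0.13227251  0.02      ]
0.15
```

```bash
python3 -m handwheel '{"delta_pos":[[0,0,-8],[0,0,-8],[0,0,-8],[0,0,-8],[0,0,0],[0,0,0],[0,0,0],[0,0,0]],"rotation":[[0,0,-0.168],[0,0,-0.168],[0,0,-0.168],[0,0,-0.168],[0,0,-0.168],[0,0,-0.168],[0,0,-0.168],[0,0,0]],"claw":[-1,-1,-1,-1,-1,-1,-1,-1]}'
cat >> h.py <<'E'
def delta(p,tip=None):
    o=robot.get_obs();T=Ro.from_euler('xyz',o['ee_rot']).as_matrix()
    print("t",round(o['time'],2),"tcp",o['tool_pos'].round(4),"rpy",o['ee_rot'].round(4),"w",round(o['width'],4),"F",o['wrist_force'].round(1))
    print("tool delta mm",(T.T@(np.array(p)-o['tool_pos'])*1000).round(1)); print("rotvec to target",(T.T@0+Ro.from_matrix(T.T@Ro.from_euler('xyz',[np.pi,0,-.1377]).as_matrix()).as_rotvec()).round(4) if True else 0)
E
sed -i 's/T.T@0+//' h.py
python3 -c "
from h import *
delta([.4035,-.281,.21])"
```

```text
time: 1.15
tool_pos: [0.1391, -0.5319, 0.2096]
ee_rot: [-3.141, 0.0, -0.141]
wrist_force: [-0.3, -0.8, -0.6]
width: 0.0939
t 1.15 tcp [ 0.1391 -0.5319  0.2096] rpy [-3.1409e+00  2.0000e-04 -1.4090e-01] w 0.0939 F [-0.3 -0.8 -0.6]
tool delta mm [ 226.5 -285.6   -0.3]
rotvec to target [-0.0007  0.0002 -0.0032]
```

```bash
python3 -m handwheel '{"delta_pos":[[33,-41,0],[33,-41,0],[33,-41,0],[33,-41,0],[33,-41,0],[33,-41,0],[28,-40,0],[0,0,0]],"rotation":[[0,0,-0.003],[0,0,0],[0,0,0],[0,0,0],[0,0,0],[0,0,0],[0,0,0],[0,0,0]],"claw":[-1,-1,-1,-1,-1,-1,-1,-1]}'
python3 -c "
from h import *
delta([.4035,-.281,.099])
for n in ('wrist','top'):
    s=robot.snapshot(n);cv2.imwrite('pics/%s1.png'%n,s['color'][:,:,::-1])
    if n=='wrist': print(s['eye'],s['rotation'])
"
```

```text
time: 2.15
tool_pos: [0.4035, -0.2772, 0.2098]
ee_rot: [-3.141, -0.0, -0.133]
wrist_force: [-0.1, -0.5, -0.7]
width: 0.0941
t 2.15 tcp [ 0.4035 -0.2772  0.2098] rpy [-3.141e+00 -1.000e-04 -1.331e-01] w 0.0941 F [-0.1 -0.5 -0.7]
tool delta mm [  0.5   3.8 110.8]
rotvec to target [-0.0006 -0.0001  0.0046]
[ 0.41282538 -0.20772164  0.41638415] [ 2.89743196e+00  1.83240750e-04 -1.32137401e-01]
```

View pics/wrist1.png

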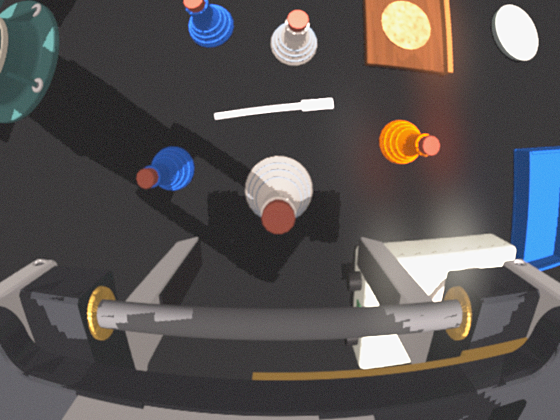

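```bash
python3 -c "
from h import *
s=robot.snapshot('wrist');crop(s['color'][:,:,::-1],200,130,160,150,5,'w1.png')
for u,v in ((278,216),(279,215)): print(wonz(s,u,v,.146))
print(wpix(s,[.4035,-.2772,.21]),wpix(s,[.4035,-.281,.146]))
"
```

```text
[ 0.40058358 -0.28090723  0.146     ]
[ 0.40155611 -0.2801423   0.146     ]
[281.162634   234.75157017] [281.37508259 215.66067586]
```

View pics/w1.png

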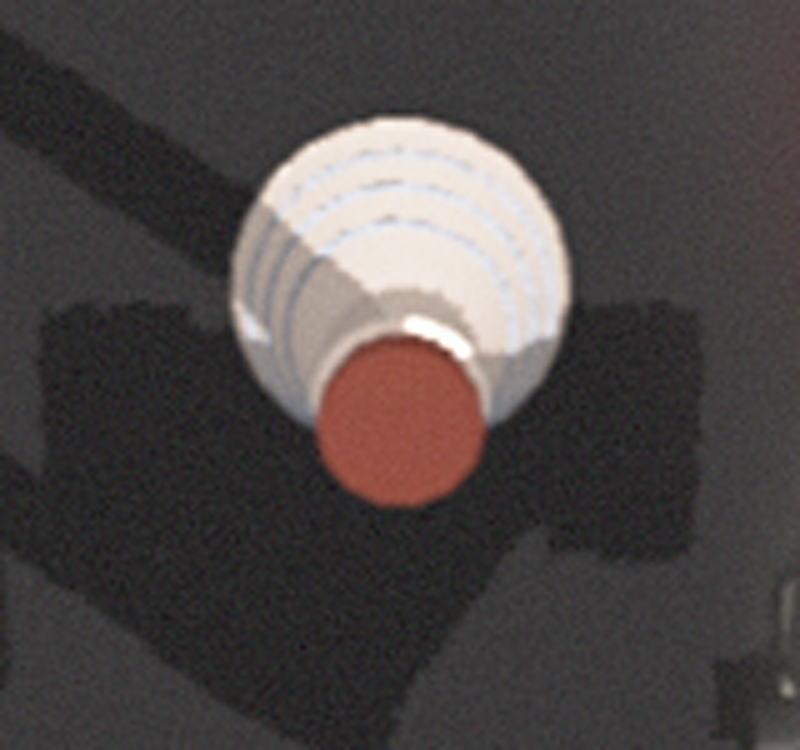

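```bash
python3 -m handwheel '{"delta_pos":[[0,3,28],[0,0,28],[0,0,28],[0,0,27],[0,0,0],[0,0,0],[0,0,0],[0,0,0]],"rotation":[[0,0,0.004],[0,0,0],[0,0,0],[0,0,0],[0,0,0],[0,0,0],[0,0,0],[0,0,0]],"claw":[-1,-1,-1,-1,-1,1,1,1]}'
python3 -c "
from h import *
delta([.4035,-.281,.17])"
```

```text
time: 3.3
tool_pos: [0.402, -0.2831, 0.1002]
ee_rot: [3.14, -0.002, -0.14]
wrist_force: [-0.7, 0.0, -0.3]
width: 0.0675
t 3.3 tcp [ 0.402  -0.2831  0.1002] rpy [ 3.1403e+00 -1.8000e-03 -1.4020e-01] w 0.0675 F [-0.7  0.  -0.3]
tool delta mm [  1.3  -2.2 -69.8]
rotvec to target [ 0.0013 -0.0018 -0.0025]
```

```bash
python3 -m handwheel '{"delta_pos":[[0,-3,0],[0,0,0],[0,0,0],[0,0,0],[0,0,0],[0,0,0],[0,0,0],[0,0,0]],"rotation":[[0,0,0],[0,0,0],[0,0,0],[0,0,0],[0,0,0],[0,0,0],[0,0,0],[0,0,0]],"claw":[1,1,1,1,1,1,1,1]}'
python3 -c "
from h import *
delta([.4035,-.281,.17])"
```

```text
time: 4.3
tool_pos: [0.402, -0.2795, 0.099]
ee_rot: [3.142, -0.0, -0.14]
wrist_force: [1.7, -0.6, -1.1]
width: 0.0305
t 4.3 tcp [ 0.402  -0.2795  0.099 ] rpy [ 3.1416e+00 -1.0000e-04 -1.4000e-01] w 0.0305 F [ 1.7 -0.6 -1.1]
tool delta mm [  1.7   1.3 -71. ]
rotvec to target [ 0.     -0.0001 -0.0023]
```

```bash
python3 -m handwheel '{"delta_pos":[[0,0,-6],[0,0,-12],[0,0,-16],[0,0,-16],[0,0,-14],[0,0,-6],[0,0,0],[0,0,0]],"rotation":[[0,0,0],[0,0,0],[0,0,0],[0,0,0],[0,0,0],[0,0,0],[0,0,0],[0,0,0]],"claw":[1,1,1,1,1,1,1,1]}'
python3 -c "
from h import *
delta([.596,-.080,.169])
for n in ('wrist','side'):
    s=robot.snapshot(n);cv2.imwrite('pics/%s2.png'%n,s['color'][:,:,::-1])
"
```

```text
time: 5.3
tool_pos: [0.4016, -0.2792, 0.1682]
ee_rot: [-3.141, 0.001, -0.14]
wrist_force: [-0.3, -0.7, -1.8]
width: 0.0304
t 5.3 tcp [ 0.4016 -0.2792  0.1682] rpy [-3.1409e+00  1.2000e-03 -1.4000e-01] w 0.0304 F [-0.3 -0.7 -1.8]
tool delta mm [ 164.7 -224.4   -0.8]
rotvec to target [-0.0007  0.0012 -0.0023]
```

View pics/wrist2.png

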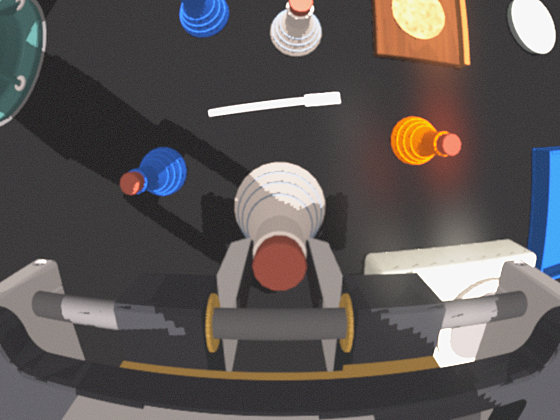

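View pics/side2.png

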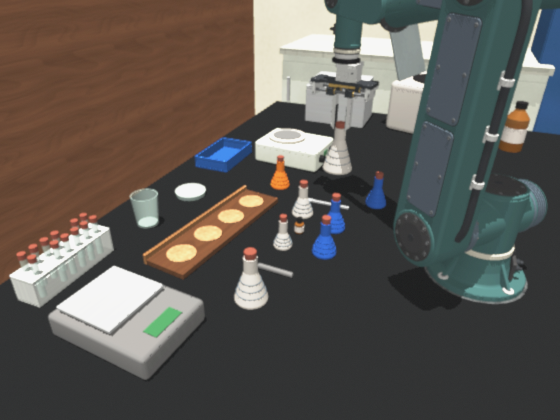

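```bash
python3 -m handwheel '{"delta_pos":[[15,-20,0],[25,-34,0],[28,-38,0],[28,-38,0],[28,-38,0],[25,-34,0],[15,-20,0],[0,0,0]],"rotation":[[0,0,-0.002],[0,0,0],[0,0,0],[0,0,0],[0,0,0],[0,0,0],[0,0,0],[0,0,0]],"claw":[1,1,1,1,1,1,1,1]}'
python3 -c "
from h import *
delta([.596,-.080,.118])
for n in ('wrist','side','top'):
    s=robot.snapshot(n);cv2.imwrite('pics/%s3.png'%n,s['color'][:,:,::-1])
    if n=='wrist': print(s['eye'],s['rotation'])
"
```

```text
time: 6.4
tool_pos: [0.5954, -0.0807, 0.1677]
ee_rot: [-3.141, 0.002, -0.135]
wrist_force: [-0.5, 0.3, -1.5]
width: 0.0308
t 6.4 tcp [ 0.5954 -0.0807  0.1677] rpy [-3.1412e+00  2.0000e-03 -1.3520e-01] w 0.0308 F [-0.5  0.3 -1.5]
tool delta mm [ 0.6 -0.8 49.7]
rotvec to target [-0.0003  0.002   0.0025]
[ 0.60524486 -0.01128406  0.37421275] [ 2.89720413e+00  2.27134962e-03 -1.34243928e-01]
```

View pics/wrist3.png

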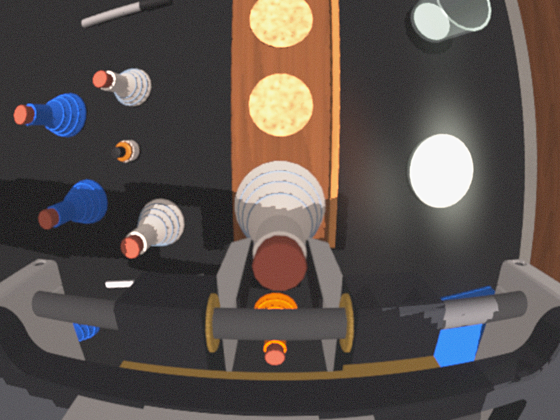

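View pics/side3.png

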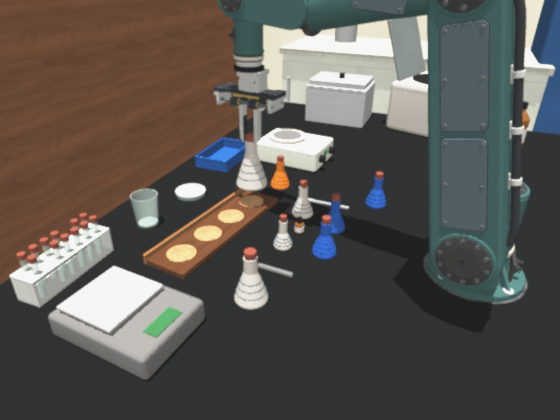

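```bash
python3 -c "
from h import *
t=cv2.imread('pics/wrist3.png');crop(t,220,0,120,145,5,'w3.png')
s=dict(eye=np.array([0.60524486,-0.01128406,0.37421275]),rotation=[2.89720413,0.00227134962,-0.134243928],intrinsics=np.array([[325.19,0,279.14],[0,325.19,211.26],[0,0,1]]))
for p in ((281,104),(281,20)): print(wonz(s,*p,.018))
"
```

```text
[0.61051697 0.01879436 0.018     ]
[0.62353295 0.11491932 0.018     ]
```

View pics/w3.png

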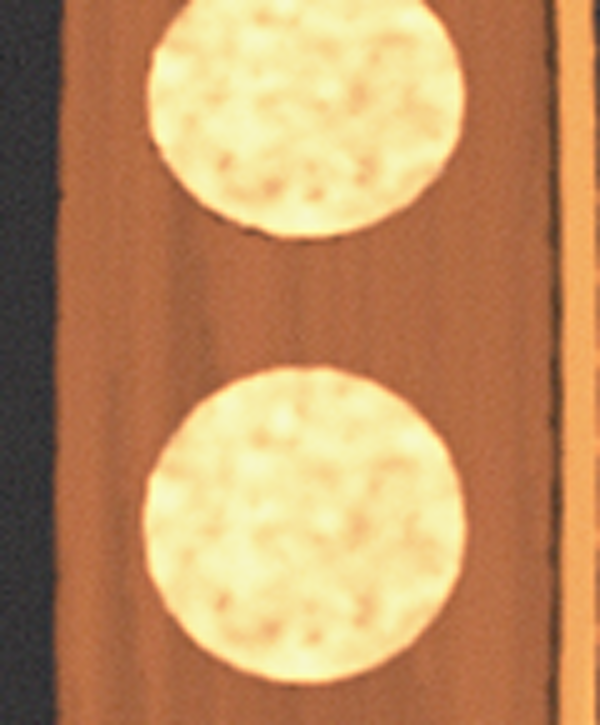

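```bash
python3 -m handwheel '{"delta_pos":[[0.5,0,8],[0,0,12],[0,0,12],[0,0,9],[0,0,5],[0,0,3],[0,0,1],[0,0,0]],"rotation":[[0,0,0],[0,0,0],[0,0,0],[0,0,0],[0,0,0],[0,0,0],[0,0,0],[0,0,0]],"claw":[1,1,1,1,1,1,1,1]}'
python3 -c "
from h import *
delta([.596,-.080,.117])"
```

```text
time: 7.55
tool_pos: [0.5957, -0.0823, 0.1193]
ee_rot: [3.141, -0.001, -0.138]
wrist_force: [-0.0, -0.8, -1.5]
width: 0.0304
t 7.55 tcp [ 0.5957 -0.0823  0.1193] rpy [ 3.1414e+00 -7.0000e-04 -1.3790e-01] w 0.0304 F [-0.  -0.8 -1.5]
tool delta mm [-0.  -2.4  2.3]
rotvec to target [ 0.0002 -0.0007 -0.0002]
```

```bash
python3 -m handwheel '{"delta_pos":[[0,-1,1],[0,0,1],[0,0,0],[0,0,0],[0,0,0],[0,0,0],[0,0,0],[0,0,0]],"rotation":[[0,0,0],[0,0,0],[0,0,0],[0,0,0],[0,0,0],[0,0,0],[0,0,0],[0,0,0]],"claw":[1,1,1,1,-1,-1,-1,-1]}'
python3 -c "
from h import *
delta([.429,.2815,.21])"
```

```text
time: 8.55
tool_pos: [0.5957, -0.0814, 0.1171]
ee_rot: [3.141, -0.0, -0.138]
wrist_force: [-0.1, -0.5, -0.6]
width: 0.0669
t 8.55 tcp [ 0.5957 -0.0814  0.1171] rpy [ 3.1415e+00 -3.0000e-04 -1.3800e-01] w 0.0669 F [-0.1 -0.5 -0.6]
tool delta mm [-215.  -336.5  -93. ]
rotvec to target [ 0.0001 -0.0003 -0.0003]
```

```bash
python3 -m handwheel '{"delta_pos":[[0,0,-15],[0,0,-35],[0,0,-40],[-5,-10,-3],[-20,-30,0],[-30,-50,0],[-30,-50,0],[-30,-50,0]],"rotation":[[0,0,0],[0,0,0],[0,0,0],[0,0,0],[0,0,0],[0,0,0],[0,0,0],[0,0,0]],"claw":[-1,-1,-1,-1,-1,-1,-1,-1]}'
python3 -c "
from h import *
delta([.429,.2815,.21])
for n in ('side','top'):
    s=robot.snapshot(n);cv2.imwrite('pics/%s4.png'%n,s['color'][:,:,::-1])
crop(cv2.imread('pics/top4.png'),260,130,130,120,6,'t4.png')
"
```

```text
time: 9.55
tool_pos: [0.5061, 0.1245, 0.209]
ee_rot: [3.141, 0.001, -0.138]
wrist_force: [0.6, 0.1, 0.8]
width: 0.0938
t 9.55 tcp [0.5061 0.1245 0.209 ] rpy [ 3.1415e+00  1.5000e-03 -1.3820e-01] w 0.0938 F [0.6 0.1 0.8]
tool delta mm [ -98.  -144.9   -0.9]
rotvec to target [ 0.0001  0.0015 -0.0005]
```

View pics/t4.png

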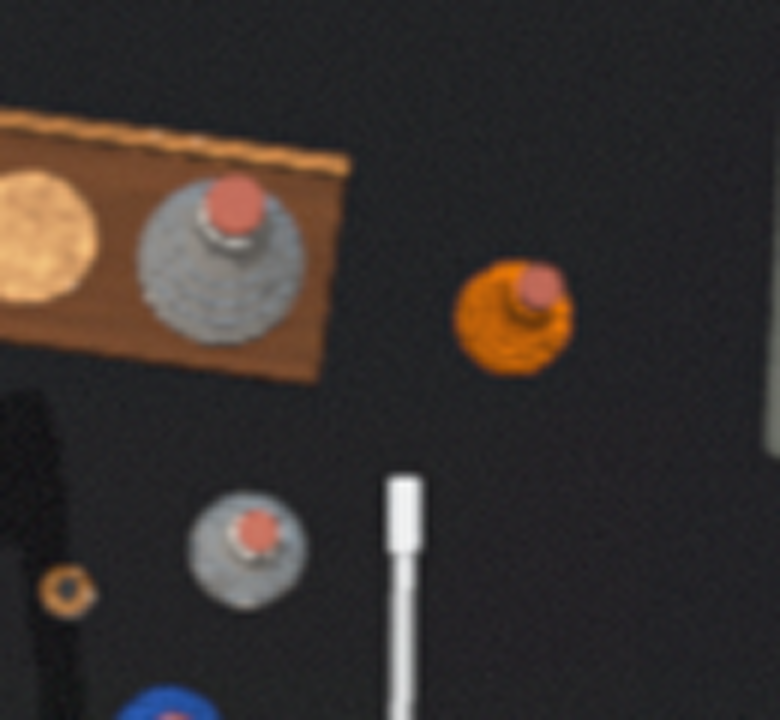

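View pics/side4.png

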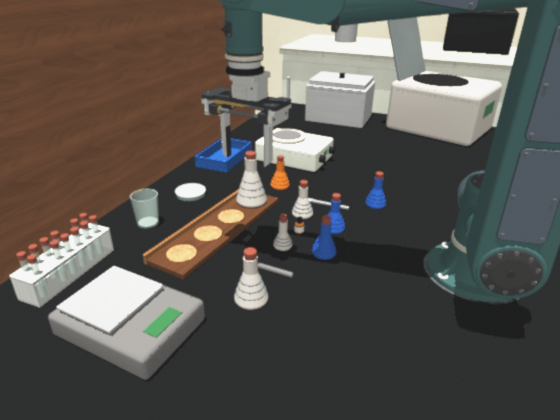

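```bash
python3 -m handwheel '{"delta_pos":[[-28,-41,0],[-28,-41,0],[-22,-32,0],[-14,-21,0],[-6,-10,0],[0,0,0],[0,0,0],[0,0,0]],"rotation":[[0,0,0],[0,0,0],[0,0,0],[0,0,0],[0,0,0],[0,0,0],[0,0,0],[0,0,0]],"claw":[-1,-1,-1,-1,-1,-1,-1,-1]}'
python3 -c "
from h import *
delta([.429,.2815,.075])
s=robot.snapshot('wrist');crop(s['color'][:,:,::-1],200,130,160,150,5,'w5.png')
print(wonz(s,280,210,.12),wonz(s,281,210,.12),wonz(s,280,211,.12))
"
```

```text
time: 10.65
tool_pos: [0.4312, 0.2789, 0.2099]
ee_rot: [3.141, -0.0, -0.14]
wrist_force: [-0.5, 0.4, 0.6]
width: 0.0941
t 10.65 tcp [0.4312 0.2789 0.2099] rpy [ 3.1412e+00 -1.0000e-04 -1.3960e-01] w 0.0941 F [-0.5  0.4  0.6]
tool delta mm [ -2.6  -2.3 134.9]
rotvec to target [ 0.0004 -0.0001 -0.0019]
[0.43168554 0.27623578 0.12      ] [0.43261506 0.27610621 0.12      ] [0.43155258 0.27527775 0.12      ]
```

View pics/w5.png

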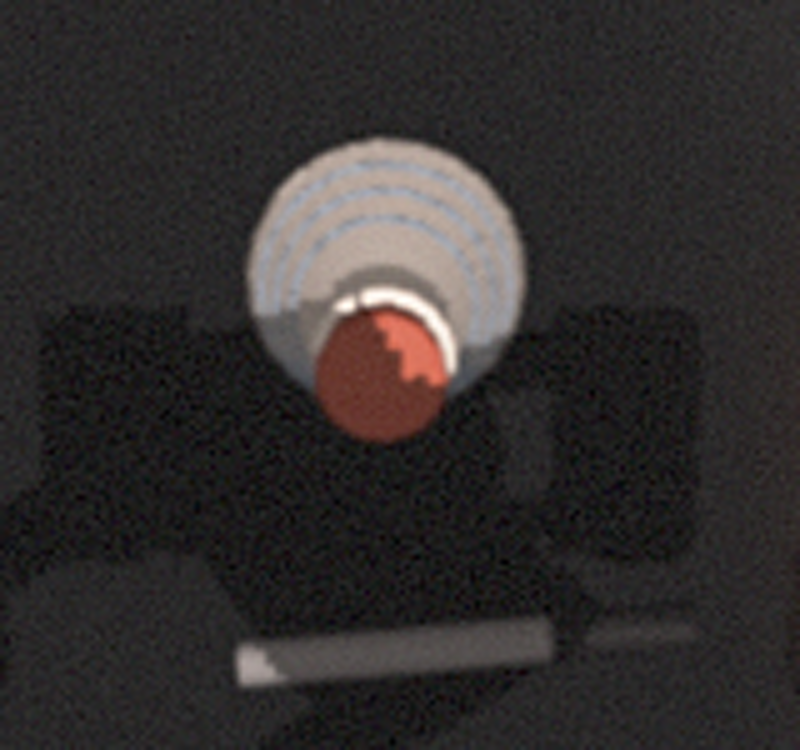

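```bash
python3 -m handwheel '{"delta_pos":[[-2.5,-2.5,25],[0,0,30],[0,0,30],[0,0,28],[0,0,16],[0,0,6],[0,0,0],[0,0,0]],"rotation":[[0,0,0.002],[0,0,0],[0,0,0],[0,0,0],[0,0,0],[0,0,0],[0,0,0],[0,0,0]],"claw":[-1,-1,-1,-1,-1,-1,-1,-1]}'
python3 -c "
from h import *
delta([.429,.2815,.075])"
```

```text
time: 11.7
tool_pos: [0.4294, 0.283, 0.0763]
ee_rot: [-3.14, -0.002, -0.14]
wrist_force: [-0.5, 0.3, -0.9]
width: 0.094
t 11.7 tcp [0.4294 0.283  0.0763] rpy [-3.1403e+00 -2.0000e-03 -1.4000e-01] w 0.094 F [-0.5  0.3 -0.9]
tool delta mm [-0.2  1.6  1.3]
rotvec to target [-0.0013 -0.002  -0.0023]
```

```bash
python3 -m handwheel '{"delta_pos":[[0,1,1],[0,0,0],[0,0,0],[0,0,0],[0,0,0],[0,0,0],[0,0,0],[0,0,0]],"rotation":[[0,0,0],[0,0,0],[0,0,0],[0,0,0],[0,0,0],[0,0,0],[0,0,0],[0,0,0]],"claw":[1,1,1,1,1,1,1,1]}'
python3 -m handwheel '{"delta_pos":[[0,0,0],[0,0,0],[0,0,0],[0,0,-8],[0,0,-14],[0,0,-20],[0,0,-20],[0,0,-8]],"rotation":[[0,0,0],[0,0,0],[0,0,0],[0,0,0],[0,0,0],[0,0,0],[0,0,0],[0,0,0]],"claw":[1,1,1,1,1,1,1,1]}'
python3 -c "
from h import *
delta([.610,.018,.145])
for n in ('wrist','side'):
    s=robot.snapshot(n);cv2.imwrite('pics/%s6.png'%n,s['color'][:,:,::-1])
"
```

```text
time: 12.7
tool_pos: [0.4285, 0.2816, 0.0739]
ee_rot: [3.142, -0.0, -0.14]
wrist_force: [-0.3, 0.1, 0.0]
width: 0.0263
time: 13.7
tool_pos: [0.4294, 0.2822, 0.1465]
ee_rot: [-3.139, -0.003, -0.14]
wrist_force: [-0.2, 0.3, -1.9]
width: 0.026
t 13.7 tcp [0.4294 0.2822 0.1465] rpy [-3.1395 -0.0032 -0.14  ] w 0.026 F [-0.2  0.3 -1.9]
tool delta mm [215.6 236.4   1.6]
rotvec to target [-0.0021 -0.0032 -0.0023]
```

View pics/wrist6.png

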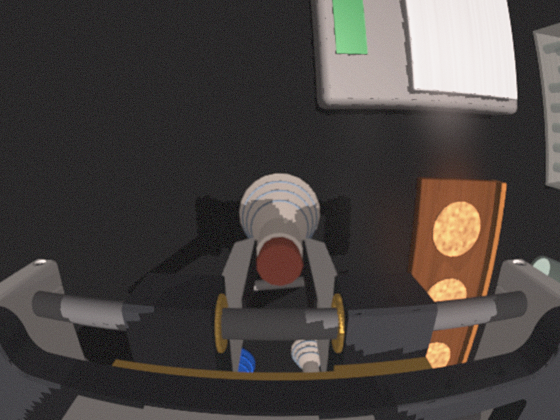

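View pics/side6.png

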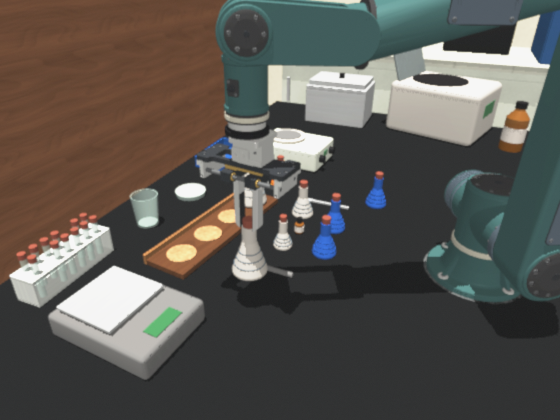

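```bash
python3 -m handwheel '{"delta_pos":[[14,15,0],[30,33,0],[36,40,0],[36,40,0],[36,40,0],[32,35,0],[20,22,0],[11,11,0]],"rotation":[[0,0,-0.002],[0,0,0],[0,0,0],[0,0,0],[0,0,0],[0,0,0],[0,0,0],[0,0,0]],"claw":[1,1,1,1,1,1,1,1]}'
python3 -c "
from h import *
delta([.610,.018,.094])"
```

```text
time: 14.8
tool_pos: [0.6089, 0.0169, 0.1426]
ee_rot: [3.141, 0.002, -0.14]
wrist_force: [-0.8, -0.1, -0.4]
width: 0.0258
t 14.8 tcp [0.6089 0.0169 0.1426] rpy [ 3.1414e+00  2.4000e-03 -1.3980e-01] w 0.0258 F [-0.8 -0.1 -0.4]
tool delta mm [ 1.  -1.3 48.5]
rotvec to target [ 0.0002  0.0024 -0.0021]
```

```bash
python3 -m handwheel '{"delta_pos":[[0.5,-0.5,8],[0,0,12],[0,0,12],[0,0,8],[0,0,5],[0,0,3],[0,0,0],[0,0,0]],"rotation":[[0,0,0.002],[0,0,0],[0,0,0],[0,0,0],[0,0,0],[0,0,0],[0,0,0],[0,0,0]],"claw":[1,1,1,1,1,1,1,1]}'
python3 -c "
from h import *
delta([.610,.018,.0925])
s=robot.snapshot('wrist');cv2.imwrite('pics/wrist7.png',s['color'][:,:,::-1])
"
```

```text
time: 15.8
tool_pos: [0.6098, 0.0186, 0.0964]
ee_rot: [3.142, -0.001, -0.14]
wrist_force: [-0.0, -1.0, -0.8]
width: 0.0265
t 15.8 tcp [0.6098 0.0186 0.0964] rpy [ 3.1416e+00 -9.0000e-04 -1.4000e-01] w 0.0265 F [-0.  -1.  -0.8]
tool delta mm [0.3 0.6 3.9]
rotvec to target [ 0.     -0.0009 -0.0023]
```

View pics/wrist7.png

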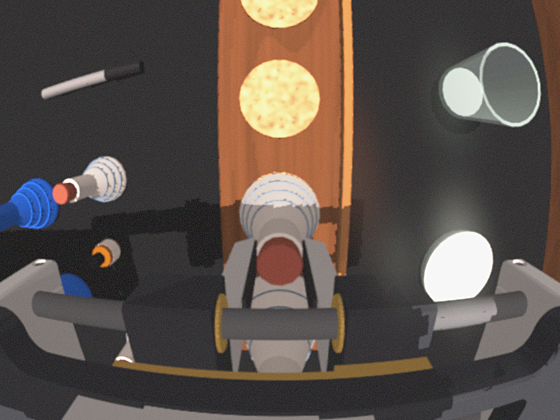

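```bash
python3 -m handwheel '{"delta_pos":[[0,0,2],[0,0,1],[0,0,0.5],[0,0,0],[0,0,0],[0,0,0],[0,0,0],[0,0,0]],"rotation":[[0,0,0],[0,0,0],[0,0,0],[0,0,0],[0,0,0],[0,0,0],[0,0,0],[0,0,0]],"claw":[1,1,1,1,1,-1,-1,-1]}'
python3 -c "
from h import *
delta([.4455,-.0955,.21])"
```

```text
time: 16.85
tool_pos: [0.6096, 0.0187, 0.0927]
ee_rot: [3.142, -0.0, -0.14]
wrist_force: [-0.6, -0.0, -0.1]
width: 0.0526
t 16.85 tcp [0.6096 0.0187 0.0927] rpy [ 3.1416e+00 -5.0000e-04 -1.4000e-01] w 0.0526 F [-0.6 -0.  -0.1]
tool delta mm [-146.5  136.  -117.4]
rotvec to target [ 0.     -0.0005 -0.0023]
```

```bash
python3 -m handwheel '{"delta_pos":[[0,0,-8],[0,0,-25],[0,0,-42],[0,0,-42],[-22,20,0],[-40,37,0],[-42,40,0],[-30,27,0]],"rotation":[[0,0,0],[0,0,0],[0,0,0],[0,0,0],[0,0,0],[0,0,0],[0,0,0],[0,0,0]],"claw":[-1,-1,-1,-1,-1,-1,-1,-1]}'
python3 -m handwheel '{"delta_pos":[[-12,12,0],[0,0,0],[0,0,0],[0,0,0],[0,0,0],[0,0,0],[0,0,0],[0,0,0]],"rotation":[[0,0,0.002],[0,0,0],[0,0,0],[0,0,0],[0,0,0],[0,0,0],[0,0,0],[0,0,0]],"claw":[-1,-1,-1,-1,-1,-1,-1,-1]}'
python3 -c "
from h import *
delta([.4455,-.0955,.057])
s=robot.snapshot('wrist');crop(s['color'][:,:,::-1],200,130,160,150,5,'w8.png')
print(wonz(s,280,200,.10),wonz(s,281,200,.10),wonz(s,280,201,.10))
s=robot.snapshot('top');crop(s['color'][:,:,::-1],155,110,240,180,3.3,'t8.png')
"
```

```text
time: 17.85
tool_pos: [0.458, -0.0864, 0.2105]
ee_rot: [3.141, -0.002, -0.141]
wrist_force: [0.6, -0.3, 0.4]
width: 0.0936
time: 18.85
tool_pos: [0.4459, -0.0956, 0.2095]
ee_rot: [3.141, 0.0, -0.142]
wrist_force: [-1.3, 1.4, 0.1]
width: 0.0938
t 18.85 tcp [ 0.4459 -0.0956  0.2095] rpy [ 3.1415  0.     -0.142 ] w 0.0938 F [-1.3  1.4  0.1]
tool delta mm [ -0.4  -0.  152.5]
rotvec to target [ 0.0001  0.     -0.0043]
[ 0.44718105 -0.09289674  0.1       ] [ 0.44816454 -0.09303615  0.1       ] [ 0.44703882 -0.09390327  0.1       ]
```

View pics/w8.png

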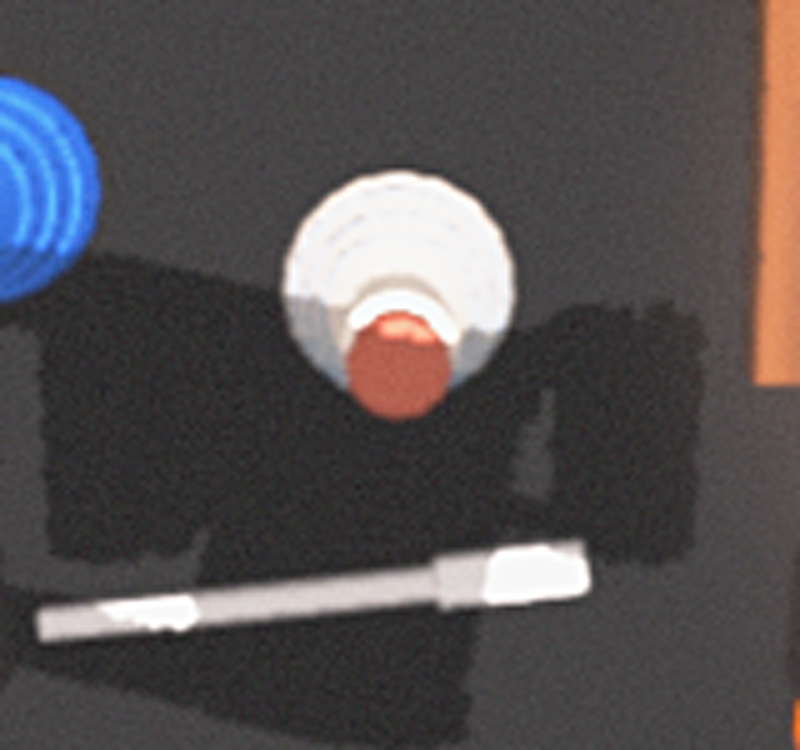

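View pics/t8.png

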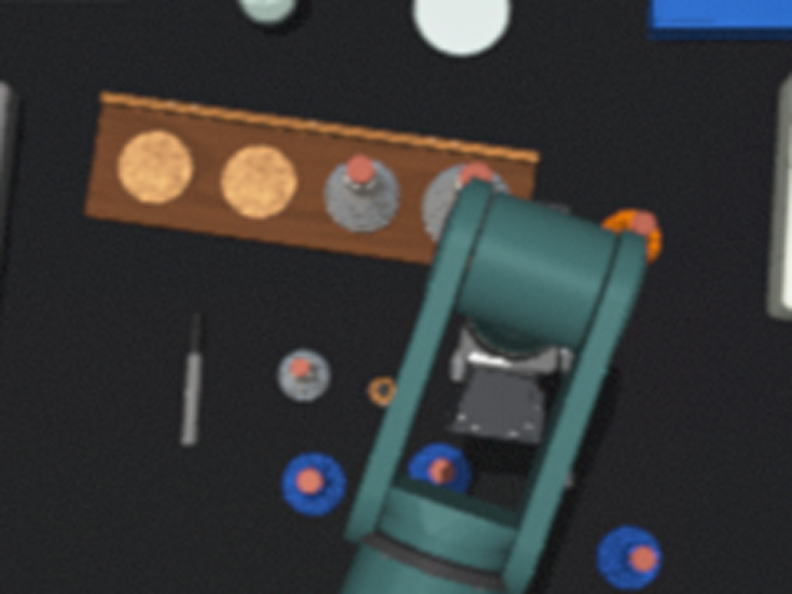

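```bash
python3 -m handwheel '{"delta_pos":[[0.5,0,20],[0,0,32],[0,0,34],[0,0,32],[0,0,22],[0,0,9],[0,0,3.5],[0,0,0]],"rotation":[[0,0,-0.004],[0,0,0],[0,0,0],[0,0,0],[0,0,0],[0,0,0],[0,0,0],[0,0,0]],"claw":[-1,-1,-1,-1,-1,-1,-1,-1]}'
python3 -m handwheel '{"delta_pos":[[0,0,0],[0,0,0],[0,0,0],[0,0,0],[0,0,0],[0,0,0],[0,0,0],[0,0,0]],"rotation":[[0,0,0],[0,0,0],[0,0,0],[0,0,0],[0,0,0],[0,0,0],[0,0,0],[0,0,0]],"claw":[1,1,1,1,1,1,1,1]}'
python3 -c "
from h import *
delta([.6237,.117,.127])"
```

```text
time: 19.95
tool_pos: [0.447, -0.0959, 0.0578]
ee_rot: [3.141, -0.001, -0.138]
wrist_force: [-0.1, 0.2, 0.2]
width: 0.0943
time: 20.95
tool_pos: [0.4465, -0.0957, 0.0572]
ee_rot: [3.141, -0.0, -0.138]
wrist_force: [-0.1, -1.0, -1.2]
width: 0.0199
t 20.95 tcp [ 0.4465 -0.0957  0.0572] rpy [ 3.1414e+00 -2.0000e-04 -1.3800e-01] w 0.0199 F [-0.1 -1.  -1.2]
tool delta mm [ 146.3 -235.1  -69.8]
rotvec to target [ 0.0002 -0.0002 -0.0003]
```

```bash
python3 -m handwheel '{"delta_pos":[[0,0,0],[0,0,-5],[0,0,-10],[0,0,-15],[0,0,-20],[0,0,-15],[0,0,-10],[0,0,0]],"rotation":[[0,0,0],[0,0,0],[0,0,0],[0,0,0],[0,0,0],[0,0,0],[0,0,0],[0,0,0]],"claw":[1,1,1,1,1,1,1,1]}'
python3 -c "
from h import *
delta([.6237,.117,.127])
for n in ('wrist','side'):
    s=robot.snapshot(n);cv2.imwrite('pics/%s9.png'%n,s['color'][:,:,::-1])
"
```

```text
time: 21.95
tool_pos: [0.447, -0.0959, 0.1329]
ee_rot: [3.141, -0.002, -0.138]
wrist_force: [0.0, 0.7, -0.4]
width: 0.0197
t 21.95 tcp [ 0.447  -0.0959  0.1329] rpy [ 3.1412e+00 -1.8000e-03 -1.3800e-01] w 0.0197 F [ 0.   0.7 -0.4]
tool delta mm [ 145.8 -235.1    6.1]
rotvec to target [ 0.0004 -0.0018 -0.0003]
```

View pics/wrist9.png

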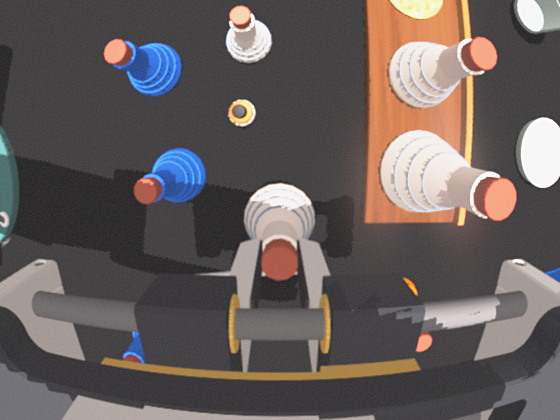

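View pics/side9.png

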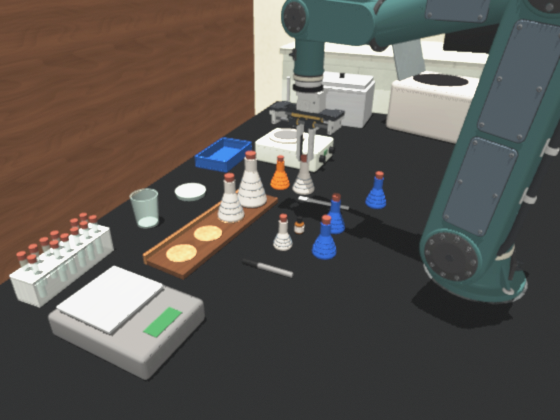

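Flask b is held upright at (280,225) in the wrist view; c and d stand on their pads. Next, carry it between the row and flask a.

```bash
python3 -m handwheel '{"delta_pos":[[20,-12,0],[20,-38,0],[10,-45,0],[10,-45,0],[20,-40,0],[30,-30,0],[25,-17,0],[10,-8,0]],"rotation":[[0,0,0],[0,0,0],[0,0,0],[0,0,0],[0,0,0],[0,0,0],[0,0,0],[0,0,0]],"claw":[1,1,1,1,1,1,1,1]}'
python3 -m handwheel '{"delta_pos":[[0,0,8],[0,0,12],[0,0,12],[0,0,10],[0,0,7],[0,0,3],[0,0,0],[0,0,0]],"rotation":[[0,0,0],[0,0,0],[0,0,0],[0,0,0],[0,0,0],[0,0,0],[0,0,0],[0,0,0]],"claw":[1,1,1,1,1,1,1,1]}'
python3 -c "
from h import *
delta([.6237,.117,.0752])
s=robot.snapshot('wrist');cv2.imwrite('pics/wrist10.png',s['color'][:,:,::-1])
"
```

```text
time: 23.05
tool_pos: [0.6225, 0.1178, 0.1301]
ee_rot: [3.141, 0.003, -0.137]
wrist_force: [-0.1, 0.9, -0.6]
width: 0.0197
time: 24.05
tool_pos: [0.6227, 0.1172, 0.0805]
ee_rot: [-3.141, -0.001, -0.138]
wrist_force: [0.5, -0.5, -1.6]
width: 0.0199
t 24.05 tcp [0.6227 0.1172 0.0805] rpy [-3.1415e+00 -1.0000e-03 -1.3790e-01] w 0.0199 F [ 0.5 -0.5 -1.6]
tool delta mm [1.  0.1 5.3]
rotvec to target [-0.0001 -0.001  -0.0002]
```

View pics/wrist10.png

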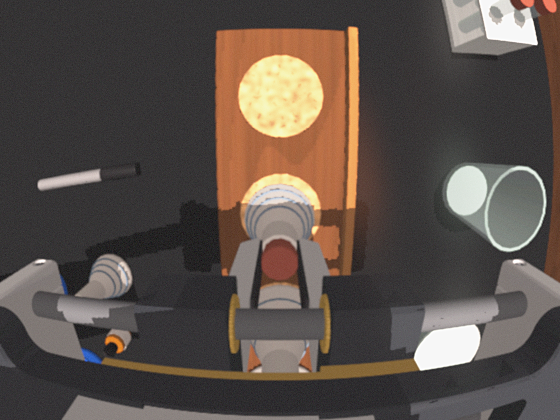

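```bash
python3 -m handwheel '{"delta_pos":[[0.7,0,2],[0,0,2],[0,0,1],[0,0,0.3],[0,0,0],[0,0,0],[0,0,0],[0,0,0]],"rotation":[[0,0,0],[0,0,0],[0,0,0],[0,0,0],[0,0,0],[0,0,0],[0,0,0],[0,0,0]],"claw":[1,1,1,1,1,1,-1,-1]}'
python3 -m handwheel '{"delta_pos":[[0,0,0],[0,0,0],[0,0,-10],[0,0,-28],[0,0,-42],[-20,-5,-42],[-45,-10,-8],[-45,-10,0]],"rotation":[[0,0,0],[0,0,0],[0,0,0],[0,0,0],[0,0,0],[0,0,0],[0,0,0],[0,0,0]],"claw":[-1,-1,-1,-1,-1,-1,-1,-1]}'
python3 -c "
from h import *
delta([.439,.073,.21])"
```

```text
time: 25.1
tool_pos: [0.6247, 0.117, 0.0761]
ee_rot: [-3.141, -0.004, -0.138]
wrist_force: [0.3, -0.2, 6.1]
width: 0.0365
time: 26.1
tool_pos: [0.5173, 0.1574, 0.2065]
ee_rot: [-3.14, -0.003, -0.139]
wrist_force: [0.3, -0.3, 0.1]
width: 0.0939
t 26.1 tcp [0.5173 0.1574 0.2065] rpy [-3.1404e+00 -3.0000e-03 -1.3860e-01] w 0.0939 F [ 0.3 -0.3  0.1]
tool delta mm [-65.9  94.4  -3.8]
rotvec to target [-0.0012 -0.003  -0.0009]
```

```bash
python3 -m handwheel '{"delta_pos":[[-18,25,0],[-22,32,0],[-16,22,0],[-8,12,0],[-2,3,0],[0,0,0],[0,0,0],[0,0,0]],"rotation":[[0,0,0],[0,0,0],[0,0,0],[0,0,0],[0,0,0],[0,0,0],[0,0,0],[0,0,0]],"claw":[-1,-1,-1,-1,-1,-1,-1,-1]}'
python3 -c "
from h import *
delta([.439,.073,.043])
s=robot.snapshot('wrist');crop(s['color'][:,:,::-1],200,130,160,150,5,'w11.png')
print(wonz(s,280,200,.086),wonz(s,281,200,.086),wonz(s,280,201,.086))
for n in ('side','top'):
    s=robot.snapshot(n);cv2.imwrite('pics/%s11.png'%n,s['color'][:,:,::-1])
crop(s['color'][:,:,::-1],155,110,240,180,3.3,'t11.png')
"
```

```text
time: 27.1
tool_pos: [0.4395, 0.0733, 0.2044]
ee_rot: [3.142, 0.001, -0.137]
wrist_force: [0.1, -0.3, -0.2]
width: 0.0941
t 27.1 tcp [0.4395 0.0733 0.2044] rpy [ 3.1415e+00  5.0000e-04 -1.3740e-01] w 0.0941 F [ 0.1 -0.3 -0.2]
tool delta mm [ -0.4   0.3 161.4]
rotvec to target [0.0001 0.0005 0.0003]
[0.44043644 0.0740819  0.086     ] [0.44144841 0.07394331 0.086     ] [0.44029494 0.07304624 0.086     ]
```

View pics/w11.png

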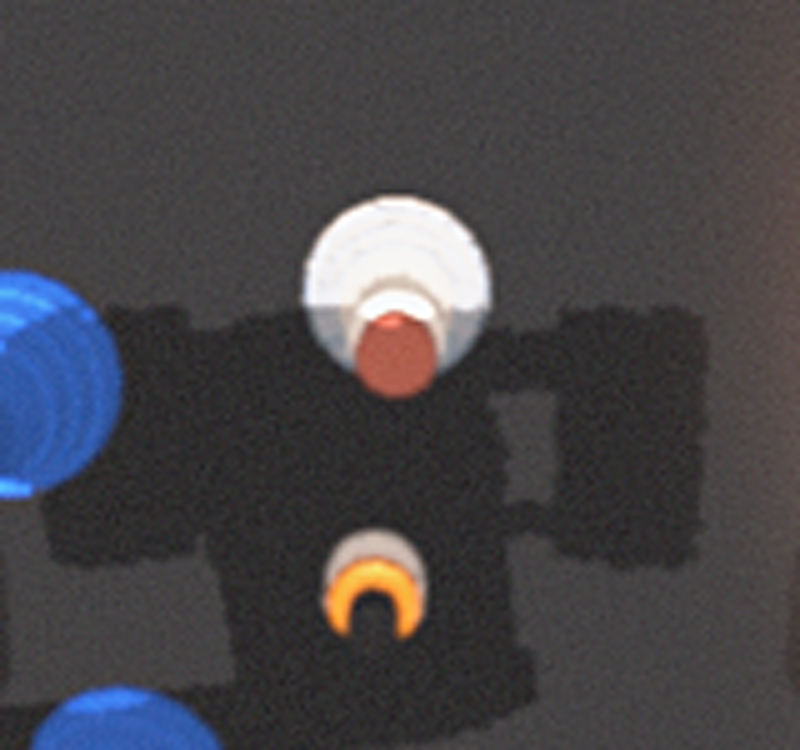

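View pics/t11.png

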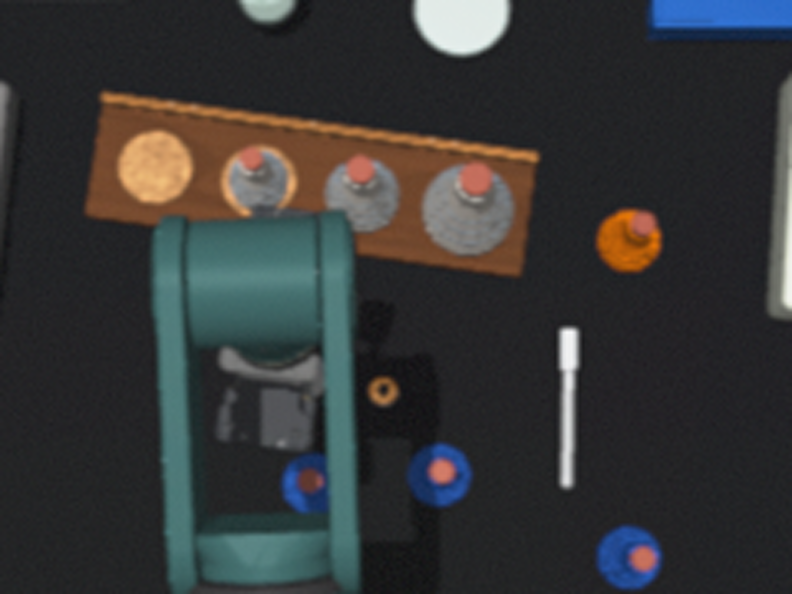

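View pics/side11.png

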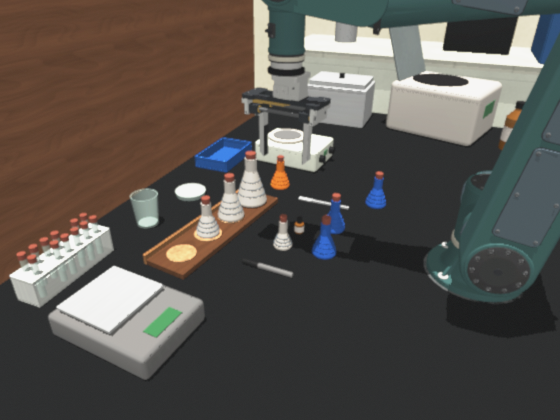

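```bash
python3 -m handwheel '{"delta_pos":[[0,0,22],[0,0,34],[0,0,36],[0,0,34],[0,0,22],[0,0,10],[0,0,3.5],[0,0,0]],"rotation":[[0,0,0],[0,0,0],[0,0,0],[0,0,0],[0,0,0],[0,0,0],[0,0,0],[0,0,0]],"claw":[-1,-1,-1,-1,-1,-1,-1,-1]}'
python3 -m handwheel '{"delta_pos":[[0,0,0],[0,0,0],[0,0,0],[0,0,0],[0,0,0],[0,0,0],[0,0,0],[0,0,0]],"rotation":[[0,0,0],[0,0,0],[0,0,0],[0,0,0],[0,0,0],[0,0,0],[0,0,0],[0,0,0]],"claw":[1,1,1,1,1,1,1,1]}'
python3 -c "
from h import *
delta([.6375,.216,.113])"
```

```text
time: 28.25
tool_pos: [0.4399, 0.073, 0.0439]
ee_rot: [-3.141, -0.001, -0.138]
wrist_force: [0.7, -0.4, -0.5]
width: 0.0943
time: 29.25
tool_pos: [0.4392, 0.0729, 0.0432]
ee_rot: [3.141, 0.0, -0.138]
wrist_force: [-0.0, 0.4, 2.2]
width: 0.0177
t 29.25 tcp [0.4392 0.0729 0.0432] rpy [ 3.1415  0.     -0.138 ] w 0.0177 F [-0.   0.4  2.2]
tool delta mm [ 176.7 -169.   -69.8]
rotvec to target [ 0.0001  0.     -0.0003]
```

```bash
python3 -m handwheel '{"delta_pos":[[0,0,0],[0,0,-5],[0,0,-10],[0,0,-15],[0,0,-20],[0,0,-15],[0,0,-10],[0,0,0]],"rotation":[[0,0,0],[0,0,0],[0,0,0],[0,0,0],[0,0,0],[0,0,0],[0,0,0],[0,0,0]],"claw":[1,1,1,1,1,1,1,1]}'
python3 -c "
from h import *
delta([.6375,.216,.113])
s=robot.snapshot('wrist');cv2.imwrite('pics/wrist12.png',s['color'][:,:,::-1])
"
```

```text
time: 30.25
tool_pos: [0.4398, 0.0729, 0.1192]
ee_rot: [-3.141, -0.002, -0.138]
wrist_force: [-0.7, -0.0, 0.0]
width: 0.0161
t 30.25 tcp [0.4398 0.0729 0.1192] rpy [-3.1413e+00 -1.8000e-03 -1.3800e-01] w 0.0161 F [-0.7 -0.   0. ]
tool delta mm [ 176.1 -168.9    6.5]
rotvec to target [-0.0002 -0.0018 -0.0003]
```

View pics/wrist12.png

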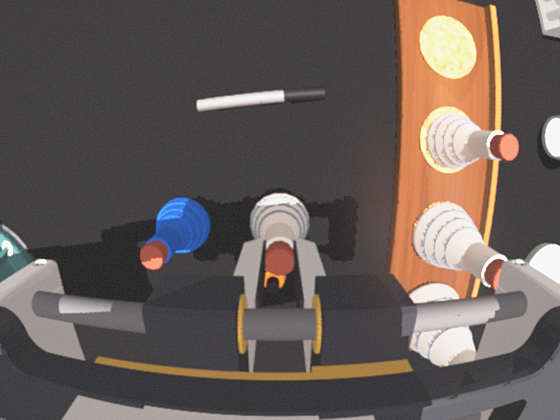

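Held upright at (280,220). Carry it to pad_1.

```bash
python3 -m handwheel '{"delta_pos":[[10,-25,0],[12,-35,0],[15,-38,0],[25,-30,0],[35,-22,0],[40,-13,0],[28,-6,0],[11,0,0]],"rotation":[[0,0,0],[0,0,0],[0,0,0],[0,0,0],[0,0,0],[0,0,0],[0,0,0],[0,0,0]],"claw":[1,1,1,1,1,1,1,1]}'
python3 -m handwheel '{"delta_pos":[[0,0,6],[0,0,12],[0,0,12],[0,0,10],[0,0,7],[0,0,4],[0,0,1],[0,0,0]],"rotation":[[0,0,0],[0,0,0],[0,0,0],[0,0,0],[0,0,0],[0,0,0],[0,0,0],[0,0,0]],"claw":[1,1,1,1,1,1,1,1]}'
python3 -c "
from h import *
delta([.6375,.216,.0615])
s=robot.snapshot('wrist');crop(s['color'][:,:,::-1],190,120,180,170,4,'w13.png')
"
```

```text
time: 31.3
tool_pos: [0.6371, 0.2159, 0.1159]
ee_rot: [3.14, 0.003, -0.138]
wrist_force: [-1.5, 0.6, -1.0]
width: 0.0159
time: 32.3
tool_pos: [0.6371, 0.2162, 0.0665]
ee_rot: [-3.141, -0.001, -0.138]
wrist_force: [0.8, -1.2, 0.5]
width: 0.0158
t 32.3 tcp [0.6371 0.2162 0.0665] rpy [-3.1414e+00 -7.0000e-04 -1.3800e-01] w 0.0158 F [ 0.8 -1.2  0.5]
tool delta mm [0.4 0.1 5. ]
rotvec to target [-0.0002 -0.0007 -0.0003]
```

View pics/w13.png

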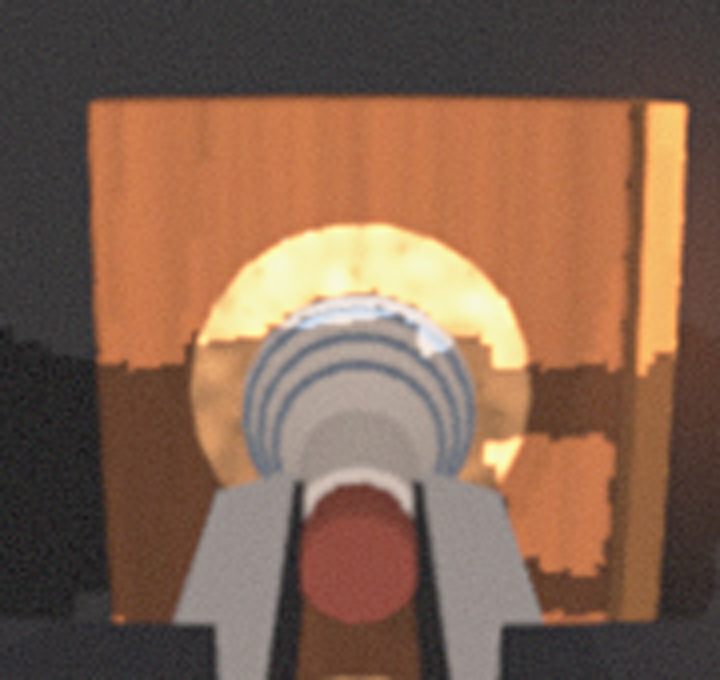

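```bash
python3 -c "
from h import *
s=robot.snapshot('wrist')
r=np.array([.137,.9906,0])
def q(p): return ((wpix(s,p)-[190,120]+.5)*4).round(1)
P=np.array([.6375,.216,.018])
print('pad edge',q(P+.035*r)); t=robot.get_obs()['tool_pos'];
F=np.array([t[0],t[1],t[2]-.0432]);print(F,'flask edge',q(F+.023*r), 'stopper',q(F+[0,0,.086]))
for dy in(-.003,.003): print(dy,q(P+(.035+dy)*r))
print([wonz(s,(u+.5)/4+190-.5,(v+.5)/4+120-.5,z) for u,v,z in((361,223,.018),(360,298,F[2]),(359,565,F[2]+.086))])
"
```

```text
pad edge [360.3 227.7]
[0.63715072 0.21617778 0.02345839] flask edge [358.4 291.8] stopper [358.7 575.7]
-0.003 [360.3 242.7]
0.003 [360.3 212.7]
[array([0.64264327, 0.25147834, 0.018     ]), array([0.64052097, 0.23758404, 0.02345839]), array([0.63746834, 0.21765822, 0.10945839])]
```

```bash
python3 -m handwheel '{"delta_pos":[[0.3,-1,2],[0,0,2],[0,0,1],[0,0,0],[0,0,0],[0,0,0],[0,0,0],[0,0,0]],"rotation":[[0,0,0],[0,0,0],[0,0,0],[0,0,0],[0,0,0],[0,0,0],[0,0,0],[0,0,0]],"claw":[1,1,1,1,1,1,-1,-1]}'
python3 -m handwheel '{"delta_pos":[[0,0,0],[0,0,0],[0,0,0],[0,0,-10],[0,0,-25],[0,0,-40],[0,0,-40],[0,0,-20]],"rotation":[[0,0,0],[0,0,0],[0,0,0],[0,0,0],[0,0,0],[0,0,0],[0,0,0],[0,0,0]],"claw":[-1,-1,-1,-1,-1,-1,-1,-1]}'
python3 -m handwheel '{"delta_pos":[[-20,0,0],[-35,0,0],[-45,-10,0],[-45,-20,0],[-45,-20,0],[-45,-20,0],[-20,-10,0],[0,0,0]],"rotation":[[0,0,0],[0,0,0],[0,0,0],[0,0,0],[0,0,0],[0,0,0],[0,0,0],[0,0,0]],"claw":[-1,-1,-1,-1,-1,-1,-1,-1]}'
python3 -c "
from h import *
delta([.6375,.216,.0615])
for n in ('side','top'):
    s=robot.snapshot(n);cv2.imwrite('pics/%s14.png'%n,s['color'][:,:,::-1])
    crop(s['color'][:,:,::-1],*((175,130,160,75,5) if n=='top' else (140,130,150,140,5)),n+'14c.png')
"
```

```text
time: 33.4
tool_pos: [0.6381, 0.2171, 0.062]
ee_rot: [-3.141, -0.002, -0.138]
wrist_force: [1.1, -0.2, 3.0]
width: 0.0321
time: 34.4
tool_pos: [0.6384, 0.2174, 0.2007]
ee_rot: [-3.139, -0.006, -0.138]
wrist_force: [0.6, 0.3, -0.8]
width: 0.0937
time: 35.4
tool_pos: [0.3949, 0.3322, 0.1974]
ee_rot: [-3.14, -0.002, -0.135]
wrist_force: [0.3, -0.4, 0.2]
width: 0.0937
t 35.4 tcp [0.3949 0.3322 0.1974] rpy [-3.1404e+00 -1.6000e-03 -1.3520e-01] w 0.0937 F [ 0.3 -0.4  0.2]
tool delta mm [255.9  82.6 136.2]
rotvec to target [-0.0012 -0.0016  0.0025]
```

View pics/top14c.png

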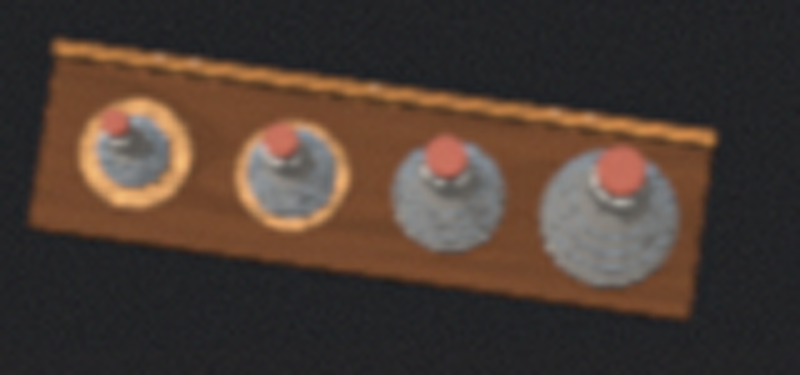

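View pics/side14.png

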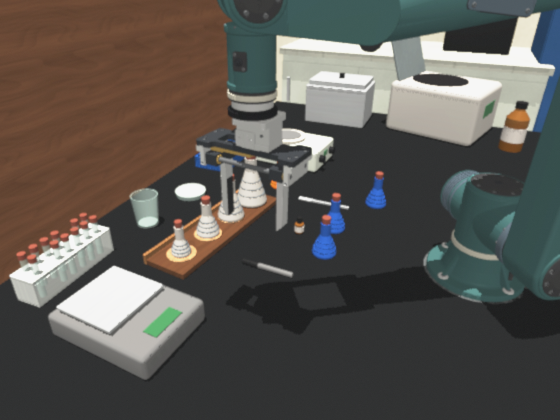

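View pics/side14c.png

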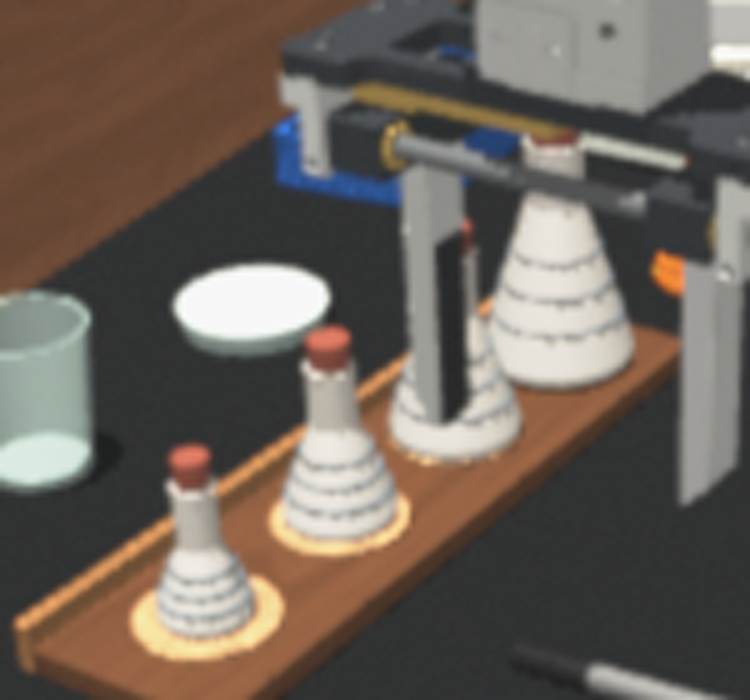

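```bash
python3 -c "
from bench import robot
print(robot.get_obs()['wrist_force'],robot.close_job())"
```

```text
the job is handed in; nothing more can be done
[-0.36589022 -0.2745415  -0.07174779] None
```

I lined up all four flasks on the board and handed the job in at about 35.5 s. The hot plate is at the right (-y) end, so the largest (d) is on pad_4, c on pad_3, b on pad_2 and the smallest (a) on pad_1.

**Last checks:**
- The final top and side pictures show all four upright. In the top picture, each base I compared with its pad is about 1–2 mm off centre.
- I checked the largest flask's centring only after placing it on pad_4, and the second largest's by the same sort of comparison less exactly, because their bases cover their pads.
- The blue and orange look-alikes and the loose items were not touched, and nothing fell.
- Forces at the end of each move stayed under about 7 N, and the open gripper was well clear when I handed in.

**Readings that disagreed:**
- The side camera reads 2–6 mm different from the top camera; the wrist camera agreed with the top, so I relied on those two.
- The gripper opening while holding read 1.5–4 mm below the stated neck diameters, but no flask slipped or tilted in the pictures.

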